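# Drive a stuck dowel pin out of a clamped timber block

### The arm

A 6-joint arm with a two-finger parallel gripper is mounted at the origin on the work surface. World frame = base frame: x ahead of the robot, y to its left, z up, the work surface at z = 0. Lengths are in m, angles in rad, forces in N, time in s.
With the tool pointing down it reaches from about 0.35 to 0.775 m from the base axis. Payload 5.5 kg.
Tool frame: the origin (TCP) lies between the finger pads; the fingertips stand env.nose_length ahead of it and the grasp point (between the pads) lies 8 mm behind it (env.nose_length is the distance from the TCP to the fingertips, in m); z points along the fingers, y is the direction in which the jaws open and shut (so a half turn about z gives the same grasp; the last joint's range is limited). The gripper opens to 85 mm and grips with 20 to 120 N. Pads are 22 mm wide; open, the fingers measure 114 mm over their backs; the gripper's body (76 mm by 85 mm) begins 54 mm behind the grasp point. The pads swing forward as they close: fully open they stand 13 mm farther back than shut.
Start: joints at [-1.359, 0.313, 0.046, 1.304, 0, 1.431], TCP at [0.198, -0.54, 0.242] pointing down, gripper open.
Joint ranges: [-2.76, 2.76], [-0.86, 1.69], [-1.03, 1.26], [-2.2, 2.34], [-1.47, 1.5], [-3.14, 3.14]. Speed limits (rad/s): [2.57, 2.57, 3.14, 3.14, 3.14, 3.14].

### API

Orientations are given as a unit quaternion [w, x, y, z].
In Python, from workcell import env gives the robot as it stands. The module is installed in compiled form; this text tells all that it offers.
- The arm moves only by the shell command python3 -m creep 'ROWS' [FORCE]. ROWS is a JSON object of lists of equal length, an entry for each row: "hand": the finger opening in mm, from 0 to 85.4; "delta_pos": the shift along the tool's x, y, z scaled (see below), a list of three; "turn": the turn about the tool's z scaled (see below). In form: {"hand": [hand, ...], "delta_pos": [[dx, dy, dz], ...], "turn": [turn, ...]}. A call has exactly 5 rows; each row shifts and turns the commanded pose from where the row before left it, along the tool's axes as they then stand; what a row does not reach is not made up. The controller multiplies each number of a shift by 0.8 m and each number of a turn by 5 degrees. A row lasts 1/12 s, in which the tool goes at most 41.7 mm and 7.16 degrees, less where a joint would pass 70% of its speed; a pose out of reach is approached as far as the arm can. A call with a number of a shift or a turn outside -1 to 1 is refused whole. A call with a gripper value outside its range is refused whole. The fingers move at their own pace and stop on an object; FORCE is the grip in N (left out, the last holds). Time passes only in rows, so rows that do not move let the fingers close, or fill a call up. It gives the time, the measured TCP pose, the force and the opening at its end, in the units of the state.
- env.get_state(): the state, without advancing time (a new reading comes with each control period).
- env.read_camera(name): name is "scene" or "top" or "wrist"; returns a dict with "pixels" (480x640x3 uint8, red, green, blue), "depth" (480x640 float32, m along the optical axis (not along the pixel's ray), 0 where there is no reading), "fx", "fy", "cx", "cy" (pixels), "origin" and "orientation" of the camera in the world. Camera axes: x right, y down, z forward; pixel columns grow to the right and rows downward; lengths in m; the calibration is good to about 2 mm. A picture is of the moment at which its call begins.
- env.hand_in(): hands the job in, once; it reports no verdict.
Trained networks look in the newest picture that a camera, given by its name, has taken for a name from the list of things; names that differ only in an ending like _2 or _b are one class to them, and where a whole thing is asked for, a point or a joint stands for the part that bears it (a point fixed in the world has none). Each returns a list of dicts, best first, with "score" (0 to 1); they miss things now and then, are a little off and sometimes report something else, mostly with a low value. They report only what shows in the picture. A call takes as long as a camera call. They do not tell look-alikes from the thing itself.
- env.find_in(camera, target): "location" ([row, column] in pixels, amid what is visible of it).
- env.pinpoint(camera, target): "location" ([row, column] in pixels: a listed point, or the origin of a listed thing).
The state is a dict: "clock": time; "joint_pos": joint angles; "qvel": joint speeds; "tau": joint torques, N m; "tcp_pos": TCP position; "orientation": TCP orientation; "wrist_force": force on the tool from outside, world axes, zero at the start; "ft_torque": the same for the moment, N m; "finger_gap": finger opening in m.
Only numpy, scipy, OpenCV 4.12 (cv2) and the standard library are available. Lean on these libraries where they do the work, as an engineer would, in place of code of your own. Each camera call takes 0.05 s, during which the arm holds its last target.

### The job

Take the orange-handled drift from its wooden holder and use it to push the brass pin down through the bore of the clamped timber block until it comes out underneath and drops into the catch tray. Press steadily and gently: the pin comes free only as the drift's collar is about to meet the timber, so feel for that and stop there, without ramming the collar into the block. Then stand the drift upright in its holder again, let go of it, and leave the other things on the bench alone.

Things in the scene. Friction and masses are not known exactly. Their poses are not given: they have to be found in the camera images.
- stand: Fixed clamp stand: grey open tray (100 x 84 mm, 18 mm high) between two blue uprights (y = +-50 mm, 84 mm high) whose red clamp screws reach y = +-84 mm. They hold a reddish timber block, 88 x 90 mm, 40 mm thick, over the tray, with an upright through bore, 17.6 mm diameter, on the stand's z axis. The block holds firm against 60 N. Origin: centre of the underside; z up, x along the tray.
- stand_bore (a point): Point on the bore's axis, fixed to the stand 100 mm above the bench. The block's clamping height is NOT measured: its level top face, with the bore's mouth (1.5 mm chamfer), lies anywhere from 86 to 114 mm above the bench, to be found by feel. Sideways the bore is exactly here.
- stand_tray (a point): Centre of the tray's floor, 6 mm above the bench, straight below the bore.
- pin: Brass pin, 16 mm diameter, 30 mm long, 45 g, upright in the bore, loose once out. Starts with its underside 52 mm above the bench, its top 82 mm. Spring grips in the lowest 9 mm of the bore resist with about 5 to 15 N; it comes free only when its top is almost level with the block's underside: the drift's collar is then within about 3 mm of the timber. Origin: centre of its underside; z along it.
- pin_center (a point): Middle of the brass pin.
- drift: Drift rod, 118.5 mm long, 220 g, upright in its holder. From below: steel nose 14 mm diameter, 37.5 mm long; dark collar 32 mm diameter, 7 mm thick; orange round handle 25 mm diameter from 44.5 to 114.5 mm above the tip, then tapered. Origin: centre of the tip of the nose; z along the rod towards the handle. Grip it by the handle.
- drift_tip (a point): Centre of the flat tip of the drift's nose (the drift's origin).
- drift_collar (a point): Centre of the collar's lower face, 37.5 mm above the tip.
- holder: Fixed pale wooden block 80 x 80 mm, 50 mm high, with one upright hole of 18 mm diameter (3 mm chamfer), 46 mm deep, in the middle of its top. The drift stands in it with its nose in the hole and its collar resting on the top face. Origin: centre of the underside.
- holder_hole (a point): Centre of the hole's mouth, on the holder's top face, 50 mm above the bench.
- square: Bystander: try square lying flat, steel blade 150 x 30 mm, yellow stock 100 x 22 x 16 mm. Origin on the underside.
- offcut: Bystander: timber offcut 110 x 45 x 45 mm. Origin: centre of the underside.
- jar: Bystander: glass jar with red cap, 60 mm diameter, 75 mm high. Origin: centre of the underside.
Not all that is in view belongs to the job. Leave any green or white look-alike of the drift alone. What is shaped like the stand but turquoise is not meant.

How it is judged:
By the outcome, as a careful person would: the job done as asked, in the order asked, and still so for the second after the job is handed in, with the robot touching nothing.
It also fails if it takes over 51 s, if anything falls off the work surface, if the arm or the gripper's body presses on something with over 40 N, if the wrist force passes 120 N, or if a joint passes its speed limit or range.

## Working session

There is one attempt and no reset: what is moved stays moved. The work goes in short steps, Python scripts to look and compute and a shell command to move; the robot and the scene stay as the last step left them, time stands still between calls to the robot, and variables do not carry over. Pictures are saved under pics/ and viewed, and the job is handed in when it is done.

```bash
mkdir -p pics
cat > h.py <<'E'
import numpy as np, cv2
from workcell import env
from scipy.spatial.transform import Rotation as R
def rot(q): return R.from_quat([q[1],q[2],q[3],q[0]]).as_matrix()
def snap(c,name=None):
    d=env.read_camera(c)
    if name: cv2.imwrite('pics/'+name,d['pixels'][:,:,::-1])
    return d
def ray(d,rc):
    r,c=rc; v=np.array([(c-d['cx'])/d['fx'],(r-d['cy'])/d['fy'],1.]); return rot(d['orientation'])@v
def atz(d,rc,z):
    v=ray(d,rc); o=np.array(d['origin']); return o+v*(z-o[2])/v[2]
def pt(d,rc):
    r,c=int(round(rc[0])),int(round(rc[1])); return np.array(d['origin'])+ray(d,rc)*d['depth'][r,c]
def proj(d,p):
    v=rot(d['orientation']).T@(np.array(p)-d['origin']); return [d['cy']+d['fy']*v[1]/v[2], d['cx']+d['fx']*v[0]/v[2]]
E
python3 - <<'E'
from h import *
for c in ['top','scene']:
    d=snap(c,c+'0.png'); print(c,np.round(d['origin'],3),np.round(d['orientation'],3),d['fx'])
    for t in ['drift','holder','stand','pin']:
        for f in env.find_in(c,t)[:4]: print(' find',t,np.round(f['location']),round(f['score'],2),np.round(pt(d,f['location']),3))
    for t in ['stand_bore','holder_hole','drift_collar','holder','stand']:
        for f in env.pinpoint(c,t)[:4]: print(' pin',t,np.round(f['location'],1),round(f['score'],2))
print(env.get_state(), env.nose_length)
E
```

```text
top [ 0.421 -0.001  0.942] [ 0.072 -0.704  0.705 -0.059] 463.28345907875007
 find drift [248. 214.] 0.77 [0.554 0.218 0.114]
 find drift [258. 264.] 0.59 [0.533 0.123 0.13 ]
 find drift [258. 409.] 0.55 [ 0.54  -0.141  0.083]
 find drift [314. 289.] 0.5 [0.437 0.079 0.119]
 find holder [270. 268.] 0.76 [0.521 0.127 0.049]
 find stand [168. 458.] 0.88 [ 0.71  -0.236  0.101]
 find stand [262. 402.] 0.84 [ 0.53  -0.126  0.103]
 find stand [372. 397.] 0.74 [ 0.337 -0.11   0.099]
 find stand [297. 516.] 0.53 [ 0.469 -0.349  0.047]
 find pin [257. 406.] 0.57 [ 0.543 -0.136  0.085]
 find pin [257. 268.] 0.41 [0.538 0.119 0.113]
 pin stand_bore [261.9 410.6] 0.71
 pin stand_bore [158. 471.] 0.6
 pin holder_hole [258.7 265.7] 0.85
 pin drift_collar [252.4 218.2] 0.9
 pin drift_collar [264.  266.8] 0.77
 pin drift_collar [312.1 287.6] 0.71
 pin holder [265.  267.7] 0.78
 pin holder [265.7 402.7] 0.35
 pin stand [370.  395.1] 0.74
 pin stand [265.8 401.2] 0.72
 pin stand [174.  452.6] 0.64
scene [ 1.269 -0.047  0.743] [-0.294  0.68   0.617 -0.266] 467.11320792440335
 find drift [205. 343.] 0.91
[... 742 characters left out ...]
d [241.6 365.9] 0.4
{'clock': 1.0, 'joint_pos': array([-1.35859661e+00,  3.13203723e-01,  4.61191890e-02,  1.30360955e+00,
        1.46679105e-05,  1.43121289e+00]), 'qvel': array([ 0.00040102,  0.00015268,  0.00083001, -0.00054304,  0.00119849,
       -0.00070778]), 'tau': array([-1.75986406e-03, -4.80474293e+01,  2.98818201e+01,  2.50419534e-04,
        5.39788084e-05, -1.18943799e-06]), 'tcp_pos': array([ 0.19814267, -0.5398303 ,  0.24232892]), 'orientation': array([5.08197087e-05, 9.84570916e-01, 1.74986026e-01, 9.18477237e-06]), 'wrist_force': array([0.52358565, 0.78123409, 0.80878971]), 'ft_torque': array([ 0.02054122, -0.00594797,  0.0113902 ]), 'finger_gap': 0.0857813653517631} 0.011
```

View pics/top0.png

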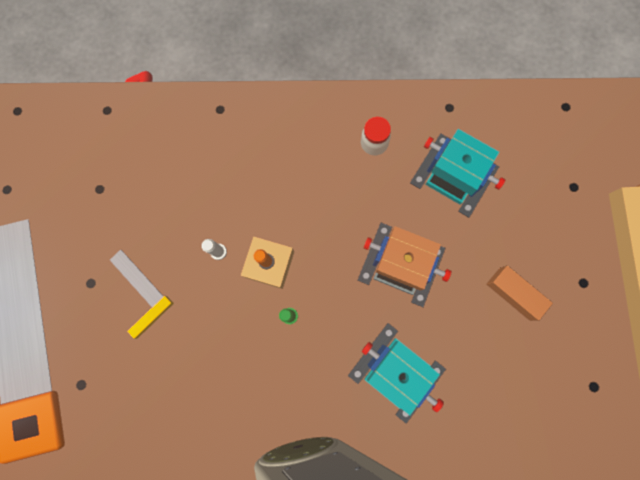

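View pics/scene0.png

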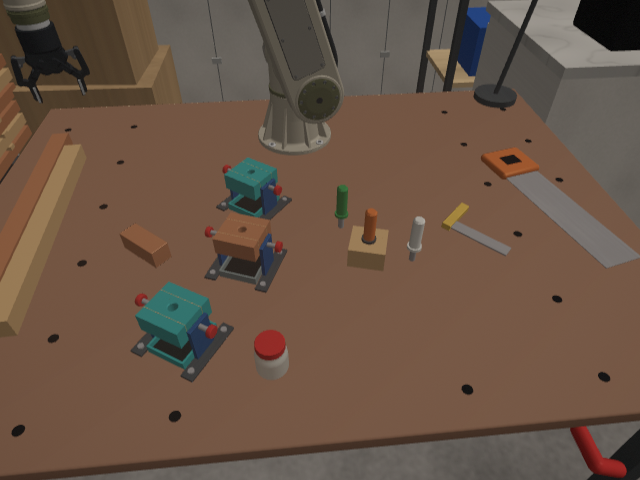

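Drift candidates in the top picture are orange in the holder (258,262), white (247,212) and green (315,288). Stand candidates are reddish timber (258,407), turquoise (158,467) and turquoise (377,403). By the description I take the orange drift and the reddish stand. Next is a close crop to check that, plus measurements.

Run:
```python
from h import *
d=snap('top'); s=snap('scene')
im=d['pixels'][:,:,::-1]
a=cv2.resize(im[220:340,195:315],(400,400),interpolation=cv2.INTER_CUBIC); b=cv2.resize(im[205:325,345:465],(400,400),interpolation=cv2.INTER_CUBIC)
cv2.imwrite('pics/crop0.png',np.hstack([a,b]))
def mask(d,box,f):
    r0,r1,c0,c1=box; h=cv2.cvtColor(d['pixels'][:, :, ::-1].copy(),cv2.COLOR_BGR2HSV).astype(int)
    m=np.zeros(h.shape[:2],bool); m[r0:r1,c0:c1]=f(h)[r0:r1,c0:c1]; return m
def cloud(d,m):
    rr,cc=np.nonzero(m&(d['depth']>0)); v=np.stack([(cc-d['cx'])/d['fx'],(rr-d['cy'])/d['fy'],np.ones(len(rr))])*d['depth'][rr,cc]
    return (rot(d['orientation'])@v).T+d['origin']
for n,dd,box in [('top',d,(240,285,240,295)),('scene',s,(195,275,340,395))]:
    P=cloud(dd,mask(dd,box,lambda h:(h[...,0]>=0)))
    H=P[P[:,2]>0.124]; print(n,'handle top',len(H),H.mean(0).round(4),H[:,2].max().round(4))
    T=P[(P[:,2]>0.04)&(P[:,2]<0.056)]
    (c,sz,an)=cv2.minAreaRect((T[:,:2]*1000).astype(np.float32)); print(' holder top',len(T),T[:,2].mean().round(4),np.round(c,1),np.round(sz,1),an)
# drift scale: handle near-surface points at 65..120mm
P=cloud(s,mask(s,(195,275,340,395),lambda h:h[...,0]>=0)); H=P[(P[:,2]>.07)&(P[:,2]<.12)]
from scipy.optimize import least_squares
r=least_squares(lambda x:np.hypot(H[:,0]-x[0],H[:,1]-x[1])-.0125,[.53,.12],loss='soft_l1',f_scale=.002);print('cyl fit scene',r.x.round(4),len(H))
for n,dd,box in [('top',d,(225,310,355,455)),('scene',s,(210,290,200,295))]:
    P=cloud(dd,mask(dd,box,lambda h:h[...,0]>=0)); T=P[(P[:,2]>.085)&(P[:,2]<.118)]
    z=np.median(T[:,2]); T=T[abs(T[:,2]-z)<.005]; (c,sz,an)=cv2.minAreaRect((T[:,:2]*1000).astype(np.float32)); print(n,'block z',z.round(4),T.mean(0).round(4),np.round(c,1),np.round(sz,1),an)
for n,dd,zz in [('top',d,None),('scene',s,None)]:
  for t,z in [('stand_bore',.1),('holder_hole',.05),('drift_collar',.05),('stand',0.),('holder',0.),('stand_tray',.006),('pin_center',.067)]:
    for f in env.pinpoint(n,t)[:3]: print(n,t,round(f['score'],2),atz(dd,f['location'],z).round(4))
```

```text
top handle top 151 [0.5388 0.1299 0.1298] 0.1349
 holder top 1400 0.05 [539.5 130.4] [80.6 80.4] 73.126953125
scene handle top 79 [0.5427 0.1304 0.1284] 0.1322
 holder top 917 0.0485 [509.6 130.8] [161.2  98. ] 1.0943686962127686
cyl fit scene [0.5369 0.1293] 302
top block z 0.1043 [ 0.539  -0.1375  0.1045] [ 539.7 -137.5] [90.  89.2] 67.6018295288086
scene block z 0.1025 [ 0.5438 -0.1369  0.1028] [ 540.6 -136.6] [93.2 91.6] 67.06352233886719
top stand_bore 0.89 [ 0.5352 -0.1402  0.1   ]
top stand_bore 0.61 [ 0.3278 -0.1196  0.1   ]
top stand_bore 0.59 [ 0.7253 -0.2544  0.1   ]
top holder_hole 0.71 [0.5436 0.1356 0.05  ]
top drift_collar 0.9 [0.5538 0.2198 0.05  ]
top drift_collar 0.76 [0.434  0.0852 0.05  ]
top drift_collar 0.51 [0.5365 0.1259 0.05  ]
top stand 0.95 [ 0.3244 -0.1203  0.    ]
top stand 0.91 [ 0.5416 -0.1409  0.    ]
top stand 0.77 [ 0.7286 -0.2566  0.    ]
top holder 0.6 [0.5415 0.1317 0.    ]
top stand_tray 0.96 [ 0.7256 -0.2493  0.006 ]
top stand_tray 0.95 [ 0.3262 -0.1246  0.006 ]
top stand_tray 0.62 [ 0.5402 -0.1373  0.006 ]
top pin_center 0.44 [ 0.5372 -0.1375  0.067 ]
scene stand_bore 0.9 [ 0.7203 -0.258   0.1   ]
scene stand_bore 0.83 [ 0.5519 -0.136   0.1   ]
scene stand_bore 0.59 [ 0.3303 -0.1181  0.1   ]
scene holder_hole 0.86 [0.5492 0.1275 0.05  ]
scene drift_collar 0.9 [0.5334 0.1387 0.05  ]
scene drift_collar 0.74 [0.4576 0.076  0.05  ]
scene drift_collar 0.69 [0.5718 0.2274 0.05  ]
scene stand 0.94 [ 0.5447 -0.139   0.    ]
scene stand 0.9 [ 0.7298 -0.2576  0.    ]
scene stand 0.9 [ 0.3158 -0.1246  0.    ]
scene holder 0.69 [0.5295 0.1306 0.    ]
scene stand_tray 0.92 [ 0.5398 -0.1482  0.006 ]
scene stand_tray 0.79 [ 0.3161 -0.1245  0.006 ]
scene stand_tray 0.73 [ 0.7285 -0.2514  0.006 ]
```

View pics/crop0.png

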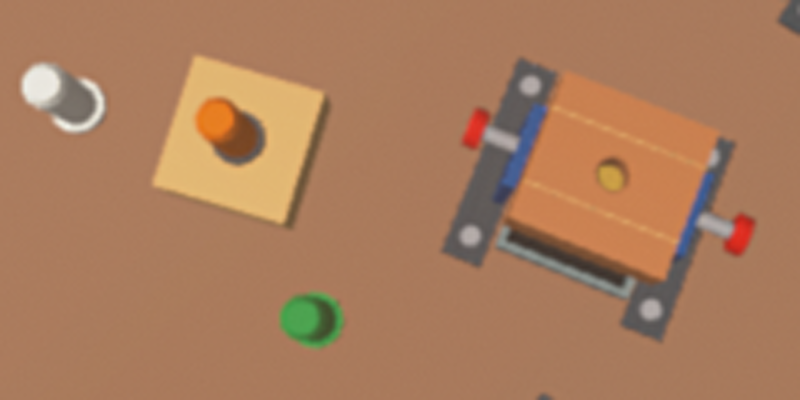

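The crop shows the orange drift in its pale holder (crop 215,120) and the reddish block with the brass pin visible in its bore (crop 612,175). The choice is confirmed. Turn by -25° first, then travel.

```bash
python3 -m creep '{"hand":[85,85,85,85,85],"delta_pos":[[0,0,0],[0,0,0],[0,0,0],[0,0,0],[0,0,0]],"turn":[-1,-1,-1,-1,-1]}' 120
for i in 1; do python3 -m creep '{"hand":[85,85,85,85,85],"delta_pos":[[0.0447,-0.0144,0],[0.0447,-0.0144,0],[0.0447,-0.0144,0],[0.0447,-0.0144,0],[0.0447,-0.0144,0]],"turn":[0,0,0,0,0]}'; done
```

```text
clock: 2.22
tcp_pos: [0.1981, -0.5398, 0.2423]
orientation: [0.0, 0.923, 0.386, 0.0]
wrist_force: [0.2, 0.3, -0.2]
finger_gap: 0.085
clock: 2.63
tcp_pos: [0.2837, -0.3709, 0.2423]
orientation: [0.0, 0.924, 0.384, 0.0]
wrist_force: [1.2, 0.6, -0.4]
finger_gap: 0.0847
```

```bash
python3 -m creep '{"hand":[85,85,85,85,85],"delta_pos":[[0.0447,-0.0144,0],[0.0447,-0.0144,0],[0.0447,-0.0144,0],[0.0447,-0.0144,0],[0.0447,-0.0144,0]],"turn":[0,0,0,0,0]}'
python3 -m creep '{"hand":[85,85,85,85,85],"delta_pos":[[0.0447,-0.0144,0],[0.0447,-0.0144,0],[0.0447,-0.0144,0],[0.0447,-0.0144,0],[0.0447,-0.0144,0]],"turn":[0,0,0,0,0]}'
python3 - <<'E'
from h import *
d=snap('wrist','w1.png'); st=env.get_state(); print(st['tcp_pos'],st['orientation'],d['origin'],d['orientation'],d['fx'])
for p in [(.5395,-.1375,.104)]: print(proj(d,p))
E
```

```text
clock: 3.05
tcp_pos: [0.3691, -0.2034, 0.2426]
orientation: [0.0, 0.923, 0.384, 0.0]
wrist_force: [0.5, 0.1, 0.0]
finger_gap: 0.0848
clock: 3.47
tcp_pos: [0.4544, -0.0358, 0.2426]
orientation: [0.0, 0.923, 0.384, 0.0]
wrist_force: [0.4, -0.2, -0.4]
finger_gap: 0.0847
[ 0.45678692 -0.0307501   0.24259046] [-0.00099579  0.92229217  0.38648628  0.00212324] [0.50589242 0.01770414 0.37362397] [ 0.1356266   0.91429773 -0.37761038 -0.05545706] 373.55358119742897
[np.float64(241.87981540774956), np.float64(498.35544374472755)]
```

View pics/w1.png

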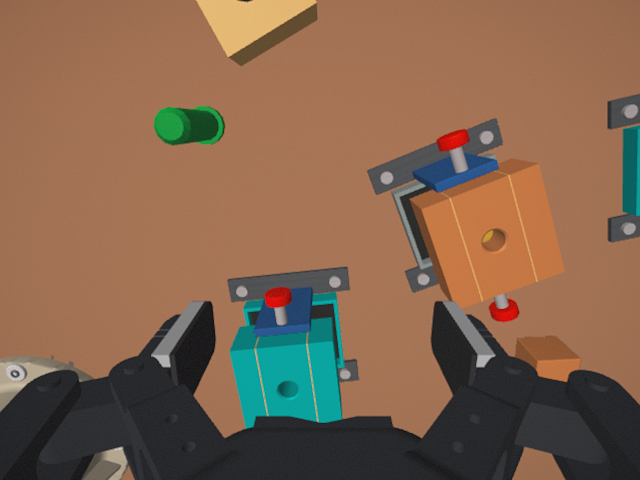

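The wrist picture shows the bore mouth at about (239,494), the green look-alike at (125,190), and the holder's corner at the top (30,250).

Run:
```python
from h import *
d=snap('wrist'); 
im=d['pixels'][:,:,::-1].copy(); cv2.imwrite('pics/w1c.png',cv2.resize(im[200:280,450:540],(720,640),interpolation=cv2.INTER_NEAREST))
r0,r1,c0,c1=215,260,470,520
h=cv2.cvtColor(im,cv2.COLOR_BGR2HSV); v=h[r0:r1,c0:c1,2].astype(int); hu=h[r0:r1,c0:c1,0].astype(int)
Z=(rot(d['orientation'])[2,0]*0)
rr,cc=np.mgrid[r0:r1,c0:c1]
from math import *
base=np.median(im[r0:r0+6,c0:c1].reshape(-1,3),0); m=(np.abs(im[r0:r1,c0:c1].astype(int)-base).sum(2)>25).astype(np.uint8)
n,l,s,ce=cv2.connectedComponentsWithStats(m); k=1+np.argmax(s[1:,4]); print(s[k],ce[k]+[c0,r0])
cs,_=cv2.findContours((l==k).astype(np.uint8),0,1); e=cv2.fitEllipse(cs[0]); print(e)
b=[e[0][1]+r0,e[0][0]+c0]; print('bore',atz(d,b,.104)); print('expect radius px',373*.0103/.27)
print([ (round(f['score'],2),f['location'],atz(d,f['location'],.1).round(4)) for f in env.pinpoint('wrist','stand_bore')])
st=env.get_state();print(st['tcp_pos'])
```

```text
[ 13  21  27  24 498] [495.53212851 248.07028112]
((25.63235092163086, 33.175899505615234), (22.89274024963379, 26.51099395751953), 61.21982192993164)
bore [ 0.53818225 -0.13390841  0.104     ]
expect radius px 14.229259259259258
[(0.88, [398.5, 286.0], array([ 0.3227, -0.119 ,  0.1   ])), (0.76, [247.8, 494.7], array([ 0.5383, -0.1355,  0.1   ]))]
[ 0.4545897  -0.03523933  0.24229409]
```

```bash
python3 -m creep '{"hand":[85,85,85,85,85],"delta_pos":[[0.036,-0.0116,0],[0.036,-0.0116,0],[0.036,-0.0116,0],[0,0,0],[0,0,0]],"turn":[0,0,0,0,0]}'
python3 - <<'E'
from h import *
d=snap('wrist','w2.png'); st=env.get_state(); print(st['tcp_pos'],st['orientation'])
print('nominal handle top px',proj(d,(.5395,.1303,.131)))
for t,z in (('holder_hole',.05),('drift_collar',.05)): print(t,[ (round(f['score'],2),np.round(f['location']),atz(d,f['location'],z).round(4)) for f in env.pinpoint('wrist',t)])
E
```

```text
clock: 4.03
tcp_pos: [0.4952, 0.0432, 0.2421]
orientation: [0.0, 0.923, 0.384, -0.0]
wrist_force: [-0.4, -0.1, 0.2]
finger_gap: 0.0851
[0.49476792 0.04258078 0.24209434] [ 1.49595007e-04  9.23382967e-01  3.83879734e-01 -4.72532864e-04]
nominal handle top px [np.float64(90.31857947831136), np.float64(275.2668126713452)]
holder_hole []
drift_collar [(0.77, array([ 96., 284.]), array([0.5394, 0.1337, 0.05  ])), (0.66, array([221., 241.]), array([0.4358, 0.0885, 0.05  ]))]
```

View pics/w2.png

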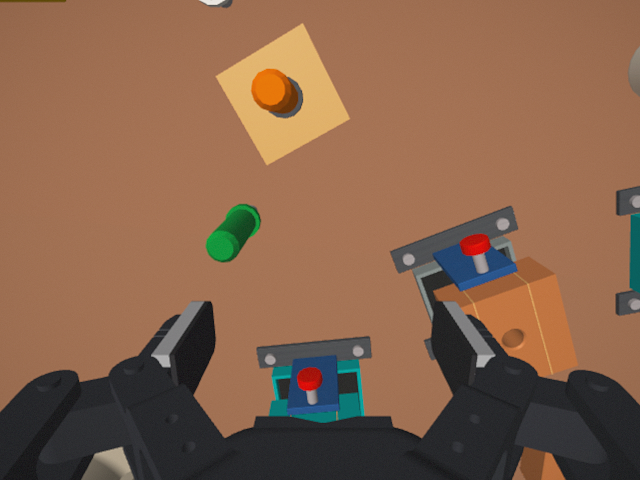

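View pics/w1c.png

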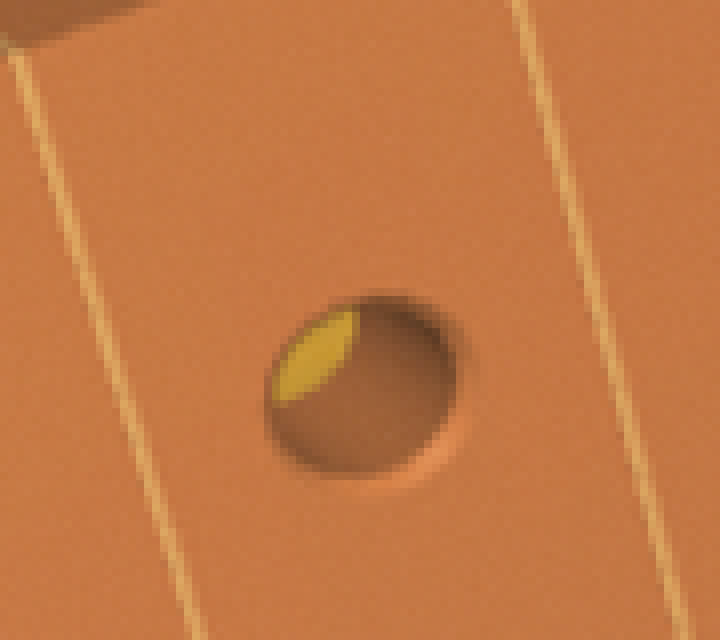

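The wrist picture shows the handle top at (90,271), the nominal spot was (90,275), about 2 mm off. The wrist and top cameras differ by the same small offset at the bore, so the relative shift from drift to bore stays reliable.

```bash
python3 -m creep '{"hand":[85,85,85,85,85],"delta_pos":[[0.0389,-0.013,0],[0.0389,-0.013,0],[0.0389,-0.013,0],[0,0,0.048],[0,0,0.048]],"turn":[0,0,0,0,0]}'
python3 -m creep '{"hand":[85,85,85,85,85],"delta_pos":[[0,0,0],[0,0,0],[0,0,0],[0,0,0],[0,0,0]],"turn":[0,0,0,0,0]}'
python3 - <<'E'
from h import *
d=snap('wrist','w3.png'); st=env.get_state(); print(st['tcp_pos'],st['orientation'])
print('nominal handle top px',proj(d,(.5395,.1303,.131)),proj(d,(.5377,.1321,.131)))
print('fingertip mid px',proj(d,st['tcp_pos']+rot(st['orientation'])@[0,0,.011]))
E
```

```text
clock: 4.6
tcp_pos: [0.542, 0.1317, 0.1673]
orientation: [0.001, 0.923, 0.384, 0.004]
wrist_force: [0.5, 0.1, -2.0]
finger_gap: 0.085
clock: 5.02
tcp_pos: [0.5405, 0.131, 0.1682]
orientation: [0.001, 0.924, 0.383, 0.002]
wrist_force: [-0.1, -0.4, 0.8]
finger_gap: 0.085
[0.54028721 0.13108805 0.1678912 ] [6.67210597e-04 9.23518048e-01 3.83549163e-01 2.00232676e-03]
nominal handle top px [np.float64(284.13764649902794), np.float64(324.4428131555218)] [np.float64(284.1392439754482), np.float64(319.24333207715057)]
fingertip mid px [np.float64(306.7689313279253), np.float64(324.96243595564295)]
```

View pics/w3.png

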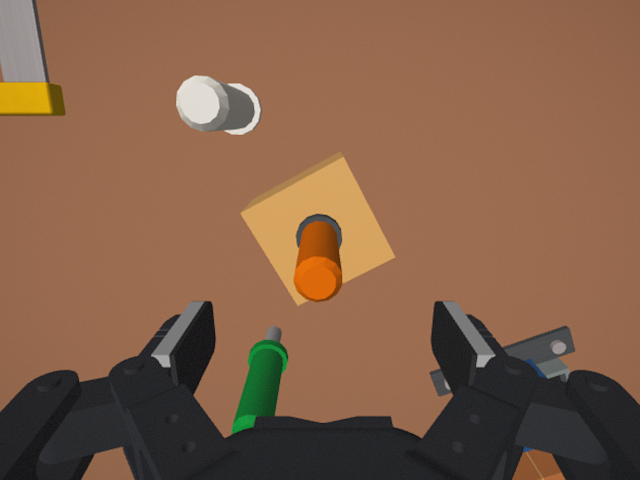

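Handle top at (281,319), finger midpoint about column 323: shift 2 mm to -tool y, 1 mm forward, and descend.

```bash
python3 -m creep '{"hand":[85,85,85,85,85],"delta_pos":[[0.0013,-0.0025,0],[0,0,0.0327],[0,0,0.0327],[0,0,0.0327],[0,0,0]],"turn":[0,0,0,0,0]}'
python3 -m creep '{"hand":[40,30,26,24,20],"delta_pos":[[0,0,0],[0,0,0],[0,0,0],[0,0,0],[0,0,0]],"turn":[0,0,0,0,0]}' 40
python3 -m creep '{"hand":[15,10,10,10,10],"delta_pos":[[0,0,0],[0,0,0],[0,0,0],[0,0,0],[0,0,0]],"turn":[0,0,0,0,0]}' 120
python3 -c "
from h import *
snap('wrist','w4.png')"
```

```text
clock: 5.48
tcp_pos: [0.5348, 0.1334, 0.083]
orientation: [-0.001, 0.923, 0.384, -0.003]
wrist_force: [-0.4, -0.2, -0.5]
finger_gap: 0.0848
clock: 5.9
tcp_pos: [0.5391, 0.1337, 0.0885]
orientation: [0.001, 0.923, 0.384, 0.001]
wrist_force: [2.0, -3.6, 2.8]
finger_gap: 0.0253
clock: 6.32
tcp_pos: [0.5393, 0.1336, 0.0888]
orientation: [0.001, 0.923, 0.384, 0.001]
wrist_force: [-0.7, -0.5, 5.2]
finger_gap: 0.0226
```

View pics/w4.png

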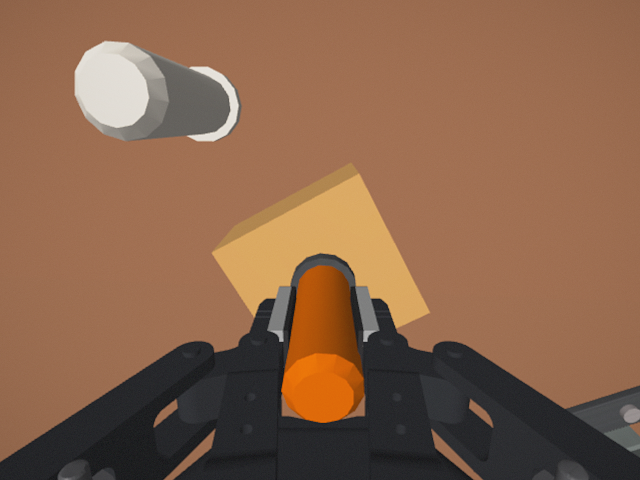

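The drift is gripped (handle between the pads, columns 285–365). Lift it straight out, and measure the bore in the top view.

```bash
python3 -m creep '{"hand":[10,10,10,10,10],"delta_pos":[[0,0,-0.035],[0,0,-0.035],[0,0,-0.035],[0,0,-0.035],[0,0,0]],"turn":[0,0,0,0,0]}'
python3 - <<'E'
from h import *
im=cv2.imread('pics/top0.png'); d=snap('top','top1.png'); s=env.get_state(); print(s['tcp_pos'],s['wrist_force'],s['finger_gap'])
r0,r1,c0,c1=247,270,396,420
base=np.array([*np.median(im[r0:r0+3,c0:c1].reshape(-1,3),0)])
m=(np.abs(im[r0:r1,c0:c1].astype(int)-base).sum(2)>25).astype(np.uint8)
n,l,st,ce=cv2.connectedComponentsWithStats(m)
for k in range(1,n):
  if st[k,4]>20: print(st[k],ce[k]+[c0,r0],atz(d,(ce[k]+[c0,r0])[::-1],.104))
cv2.imwrite('pics/t_c.png',cv2.resize(im[235:285,385:435],(600,600),interpolation=cv2.INTER_NEAREST))
E
```

```text
clock: 6.78
tcp_pos: [0.5411, 0.1339, 0.2053]
orientation: [0.001, 0.923, 0.384, 0.005]
wrist_force: [1.4, 0.5, -1.4]
finger_gap: 0.0227
[0.54022699 0.13383191 0.20258704] [ 0.61566644  0.30257371 -1.92644059] 0.02220191338822546
[ 7  5 11 11 93] [408.41935484 256.70967742] [ 0.5397617  -0.13670629  0.104     ]
```

View pics/t_c.png

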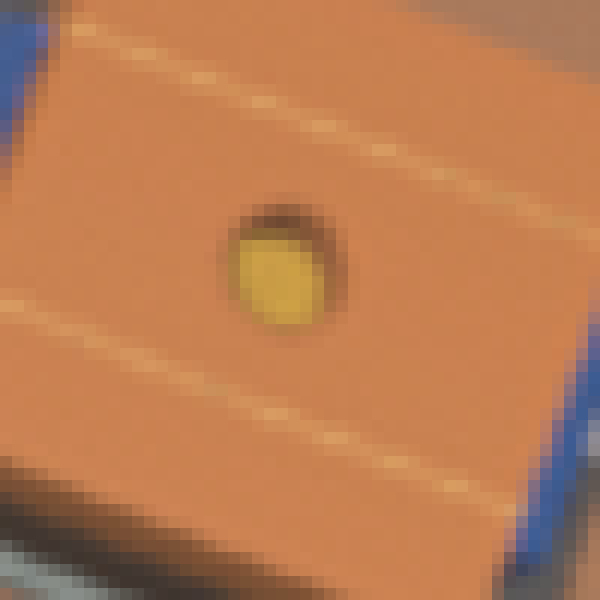

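```bash
python3 -m creep '{"hand":[10,10,10,10,10],"delta_pos":[[-0.0239,0.0235,0],[-0.0239,0.0235,0],[-0.0239,0.0235,0],[-0.0239,0.0235,0],[-0.0239,0.0235,0]],"turn":[0,0,0,0,0]}'
python3 -m creep '{"hand":[10,10,10,10,10],"delta_pos":[[-0.0239,0.0235,0],[-0.0239,0.0235,0],[-0.0239,0.0235,0],[-0.0239,0.0235,0],[-0.0239,0.0235,0]],"turn":[0,0,0,0,0]}'
python3 -m creep '{"hand":[10,10,10,10,10],"delta_pos":[[0,0,0],[0,0,0],[0,0,0],[0,0,0],[0,0,0]],"turn":[0,0,0,0,0]}'
python3 - <<'E'
from h import *
d=snap('wrist','w5.png'); s=env.get_state(); print(s['tcp_pos'],s['orientation'],s['wrist_force'],s['finger_gap'])
snap('scene','s5.png')
im=cv2.imread('pics/s5.png');cv2.imwrite('pics/s5c.png',cv2.resize(im[130:300,170:320],(600,680)[0:1]+(600,)))
E
```

```text
clock: 7.25
tcp_pos: [0.5362, -0.0014, 0.1974]
orientation: [-0.001, 0.923, 0.384, -0.001]
wrist_force: [1.2, 0.4, -2.3]
finger_gap: 0.0226
clock: 7.67
tcp_pos: [0.5355, -0.1355, 0.1973]
orientation: [-0.001, 0.923, 0.384, -0.001]
wrist_force: [0.5, -0.2, -2.7]
finger_gap: 0.0225
clock: 8.08
tcp_pos: [0.5363, -0.1334, 0.1987]
orientation: [-0.0, 0.923, 0.385, -0.0]
wrist_force: [0.1, -0.6, -2.0]
finger_gap: 0.0226
[ 0.53644858 -0.13342702  0.19882859] [-1.70051954e-04  9.23049355e-01  3.84681475e-01 -1.47259399e-04] [ 0.27653352  0.15618089 -2.30432905] 0.022497318879971726
```

View pics/w5.png

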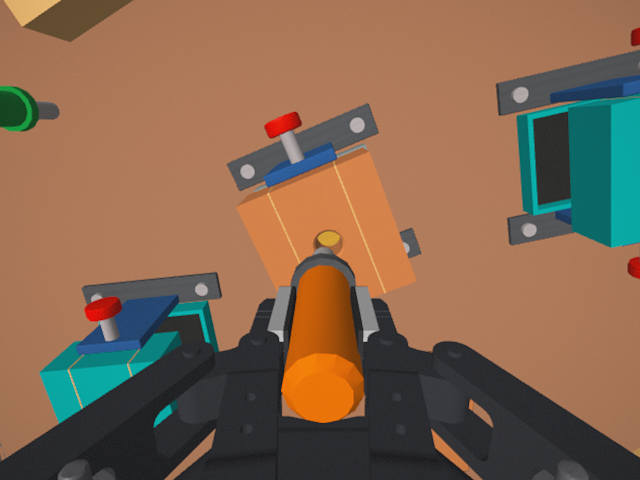

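View pics/s5c.png

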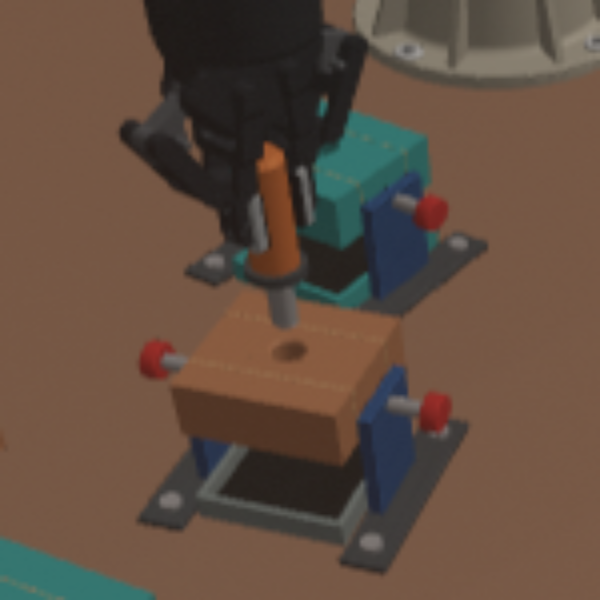

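Run:
```python
from h import *
im=cv2.imread('pics/w5.png'); cv2.imwrite('pics/w5c.png',cv2.resize(im[215:300,280:380],(800,680)[0:1]+(600,),interpolation=cv2.INTER_CUBIC))
d=env.read_camera('wrist'); s=env.get_state(); T=s['tcp_pos']; Q=rot(s['orientation'])
for ox in (-.002,0,.002): print(ox,'tip',np.round(proj(d,T+Q@[ox,0,.0763]),1),'collar',np.round(proj(d,T+Q@[ox,0,.0388]),1),'top',np.round(proj(d,T+Q@[ox,0,-.0422]),1))
print(atz(d,(240,328),.104))
for n in ('stand_bore','drift_tip','drift_collar'): print(n,[(round(f['score'],2),f['location'],atz(d,f['location'],.1).round(4)) for f in env.pinpoint('wrist',n)])
```

```text
-0.002 tip [258. 325.] collar [284.3 325.4] top [401.2 327.2]
0 tip [254.8 325. ] collar [280.5 325.4] top [395.4 327.3]
0.002 tip [251.6 325. ] collar [276.8 325.4] top [389.5 327.3]
[ 0.54029098 -0.13280128  0.104     ]
stand_bore [(0.69, [247.5, 330.5], array([ 0.537 , -0.1385,  0.1   ]))]
drift_tip [(0.72, [257.2, 324.8], array([ 0.5297, -0.1407,  0.1   ])), (0.71, [108.5, 50.3], array([0.481 , 0.0375, 0.1   ])), (0.59, [256.3, 319.5], array([ 0.5277, -0.1378,  0.1   ]))]
drift_collar [(0.7, [110.0, 16.3], array([0.4662, 0.0511, 0.1   ])), (0.63, [283.4, 322.1], array([ 0.5153, -0.1526,  0.1   ])), (0.29, [208.9, 328.3], array([ 0.554 , -0.1192,  0.1   ]))]
```

View pics/w5c.png

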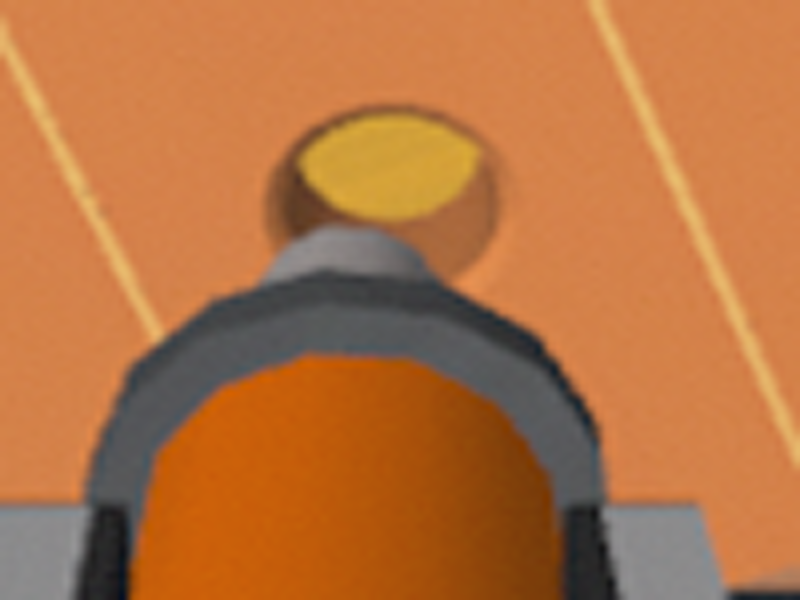

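```bash
python3 - <<'E'
from h import *
d=env.read_camera('wrist'); s=env.get_state(); T=s['tcp_pos']; Q=rot(s['orientation'])
a=np.linspace(0,2*np.pi,73)
def circ(c,r): 
    P=np.array([proj(d,c+r*(np.cos(t)*Q[:,0]+np.sin(t)*Q[:,1])) for t in a]); return P[:,0].min().round(1),P[:,0].max().round(1),P[:,1].min().round(1),P[:,1].max().round(1)
print('collar top',circ(T+Q@[0,0,.0318],.016),'collar low',circ(T+Q@[0,0,.0388],.016))
print('tip',circ(T+Q@[0,0,.0763],.007))
for z in (.102,.104):
  for r in (.0088,.0103): print('bore',z,r,circ(np.array([.539,-.1345,z]),r))
print('expect tool-frame bore',Q.T@(np.array([.539,-.1345,.104])-T))
E
python3 - <<'E'
import cv2
im=cv2.imread('pics/w5.png'); cv2.imwrite('pics/w5d.png',cv2.resize(im[222:272,300:356],(784,700)[0:1]+(600,),interpolation=cv2.INTER_NEAREST))
E
```

```text
collar top (np.float64(254.7), np.float64(316.6), np.float64(291.7), np.float64(359.1)) collar low (np.float64(249.8), np.float64(309.7), np.float64(292.8), np.float64(357.8))
tip (np.float64(243.5), np.float64(265.9), np.float64(313.0), np.float64(336.8))
bore 0.102 0.0088 (np.float64(228.4), np.float64(254.6), np.float64(313.8), np.float64(341.3))
bore 0.102 0.0103 (np.float64(226.1), np.float64(256.7), np.float64(311.5), np.float64(343.6))
bore 0.104 0.0088 (np.float64(229.3), np.float64(255.6), np.float64(313.8), np.float64(341.5))
bore 0.104 0.0103 (np.float64(227.0), np.float64(257.8), np.float64(311.4), np.float64(343.8))
expect tool-frame bore [0.00148812 0.00182632 0.09511569]
```

View pics/w5d.png

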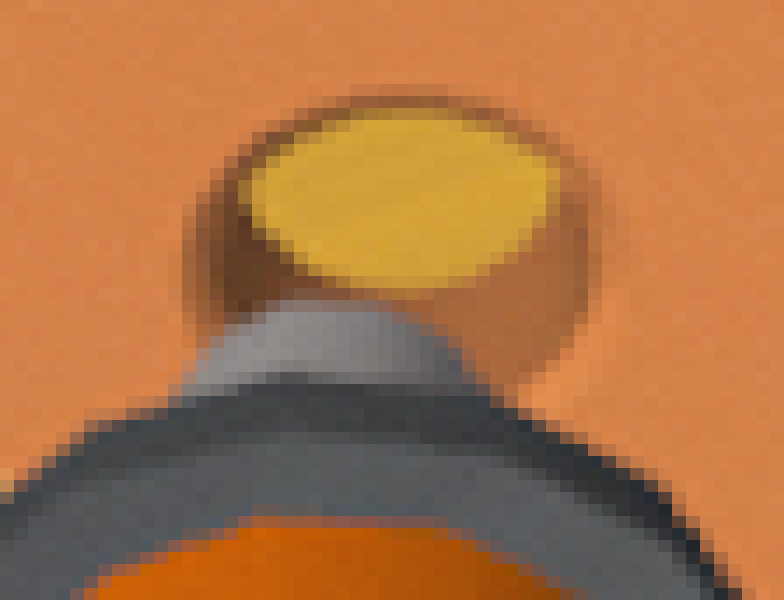

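Run:
```python
from h import *
d=env.read_camera('scene'); s=env.get_state(); print(s['tcp_pos'],s['wrist_force'])
im=d['pixels'][205:240,222:262,::-1]; cv2.imwrite('pics/s6c.png',cv2.resize(im,(800,700)[0:1]+(600,),interpolation=cv2.INTER_NEAREST))
print(atz(d,(221.2,241.25),.1225),atz(d,(229.7,242.5),.104))
print(proj(d,(.54,-.1345,.1225)),proj(d,(.54,-.1345,.104)),proj(d,(.545,-.1345,.104)))
```

```text
[ 0.53664405 -0.13435707  0.19910023] [ 0.69294313 -0.214851   -2.77146612]
[ 0.53707175 -0.13514273  0.1225    ] [ 0.54236761 -0.13457918  0.104     ]
[np.float64(222.11885174259467), np.float64(241.53456837700583)] [np.float64(228.93319517692652), np.float64(242.56428136264117)] [np.float64(230.55050095914152), np.float64(242.51052203178094)]
```

View pics/s6c.png

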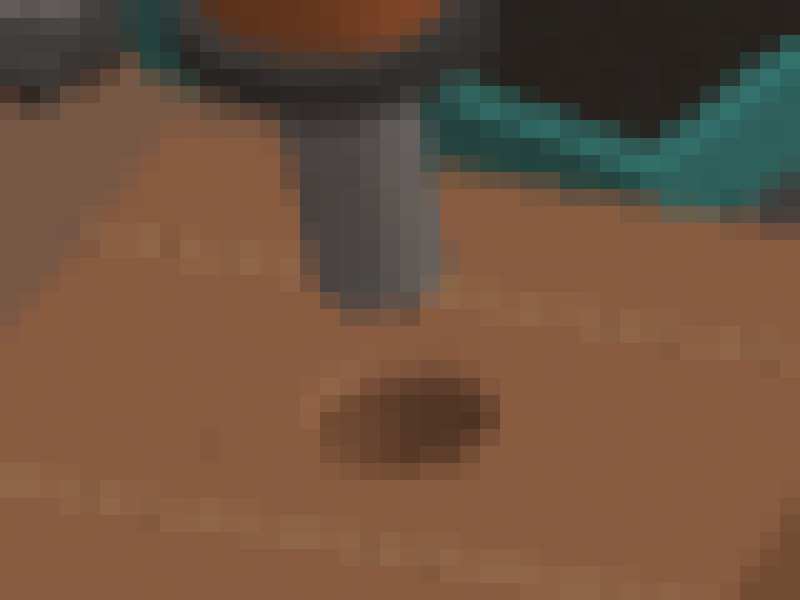

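```bash
python3 -m creep '{"hand":[10,10,10,10,10],"delta_pos":[[0.0018,0.0016,0],[0.0018,0.0015,0],[0,0,0.008],[0,0,0.007],[0,0,0]],"turn":[0,0,0,0,0]}'
python3 -m creep '{"hand":[10,10,10,10,10],"delta_pos":[[0,0,0],[0,0,0],[0,0,0],[0,0,0],[0,0,0]],"turn":[0,0,0,0,0]}'
python3 - <<'E'
from h import *
d=snap('wrist'); d2=snap('scene'); s=env.get_state(); print(s['tcp_pos'],s['wrist_force'])
a=cv2.resize(d['pixels'][215:285,290:360,::-1],(400,400),interpolation=cv2.INTER_CUBIC)
b=cv2.resize(d2['pixels'][200:240,222:262,::-1],(400,400),interpolation=cv2.INTER_CUBIC)
cv2.imwrite('pics/ws7.png',np.hstack([a,b]))
E
```

```text
clock: 8.9
tcp_pos: [0.5395, -0.134, 0.1853]
orientation: [-0.001, 0.923, 0.384, -0.001]
wrist_force: [-0.4, 0.9, -2.0]
finger_gap: 0.0225
clock: 9.32
tcp_pos: [0.5405, -0.1343, 0.1872]
orientation: [0.0, 0.923, 0.384, 0.0]
wrist_force: [0.5, -0.2, -2.5]
finger_gap: 0.0226
[ 0.54042716 -0.13431406  0.18719986] [ 0.17832395 -0.55554099 -2.02436366]
```

View pics/ws7.png

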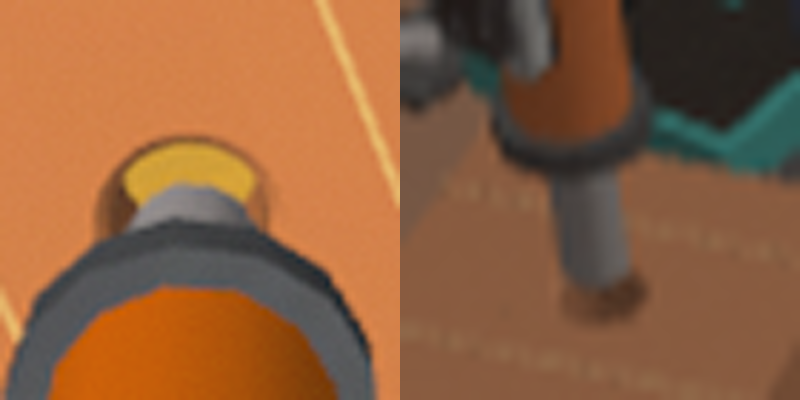

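Run:
```python
from h import *
s=env.get_state(); T=s['tcp_pos']; Q=rot(s['orientation']); a=np.linspace(0,2*np.pi,73)
def circ(d,c,r): 
    P=np.array([proj(d,c+r*(np.cos(t)*Q[:,0]+np.sin(t)*Q[:,1])) for t in a]); return np.round([P[:,0].min(),P[:,0].max(),P[:,1].min(),P[:,1].max()],1)
for n in ('wrist','scene'):
  d=env.read_camera(n)
  tip=T+Q@[-.002,0,.0763]
  print(n,'tip',circ(d,tip,.007),tip)
  for z in (.1025,.1045):
    c=tip.copy(); c[2]=z
    print(z,'in',circ(d,c,.0088),'out',circ(d,c,.0103), '1mm x:',np.subtract(proj(d,c+[.001,0,0]),proj(d,c)).round(2))
```

```text
wrist tip [246.6 268.9 312.9 336.6] [ 0.53904381 -0.13574893  0.11089968]
0.1025 in [239.4 266.5 310.3 339.1] out [237.  268.8 307.9 341.5] 1mm x: [-1.09  1.16]
0.1045 in [240.4 267.7 310.2 339.2] out [238.  270.  307.7 341.7] 1mm x: [-1.1   1.17]
scene tip [223.9 228.4 238.1 245. ] [ 0.53904381 -0.13574893  0.11089968]
0.1025 in [226.4 232.1 237.7 246.3] out [225.9 232.6 237.  247.1] 1mm x: [ 0.32 -0.01]
0.1045 in [225.7 231.3 237.6 246.2] out [225.2 231.8 236.9 247. ] 1mm x: [ 0.32 -0.01]
```

```bash
python3 -m creep '{"hand":[10,10,10,10,10],"delta_pos":[[0,-0.0005,0.0023],[0,0,0.0023],[0,0,0.0023],[0,0,0.0023],[0,0,0.0023]],"turn":[0,0,0,0,0]}'
python3 -m creep '{"hand":[10,10,10,10,10],"delta_pos":[[0,0,0.001],[0,0,0.001],[0,0,0.001],[0,0,0.001],[0,0,0]],"turn":[0,0,0,0,0]}'
```

```text
clock: 9.93
tcp_pos: [0.54, -0.134, 0.1775]
orientation: [-0.0, 0.923, 0.384, -0.0]
wrist_force: [-0.4, 0.2, -2.0]
finger_gap: 0.0225
clock: 10.35
tcp_pos: [0.54, -0.134, 0.1745]
orientation: [0.0, 0.923, 0.384, -0.0]
wrist_force: [0.9, -0.1, -2.2]
finger_gap: 0.0225
```

The tip should now be at 98 mm, inside the mouth, with no contact force. I keep going, feeling on the way.

```bash
python3 -m creep '{"hand":[10,10,10,10,10],"delta_pos":[[0,0,0.003],[0,0,0.003],[0,0,0.003],[0,0,0.003],[0,0,0.003]],"turn":[0,0,0,0,0]}'
python3 - <<'E'
from h import *
d=snap('wrist'); d2=snap('scene'); s=env.get_state(); print(s['tcp_pos'],s['wrist_force'],s['ft_torque'])
a=cv2.resize(d['pixels'][215:285,290:360,::-1],(400,400),interpolation=cv2.INTER_CUBIC)
b=cv2.resize(d2['pixels'][200:240,222:262,::-1],(400,400),interpolation=cv2.INTER_CUBIC)
cv2.imwrite('pics/ws8.png',np.hstack([a,b]))
E
```

```text
clock: 10.77
tcp_pos: [0.54, -0.134, 0.1622]
orientation: [-0.0, 0.923, 0.384, -0.0]
wrist_force: [0.7, -0.2, -3.0]
finger_gap: 0.0224
[ 0.53970999 -0.13386176  0.16198517] [-0.43647737 -0.42381839 -2.9461774 ] [-0.0141616   0.00877087 -0.00303837]
```

View pics/ws8.png

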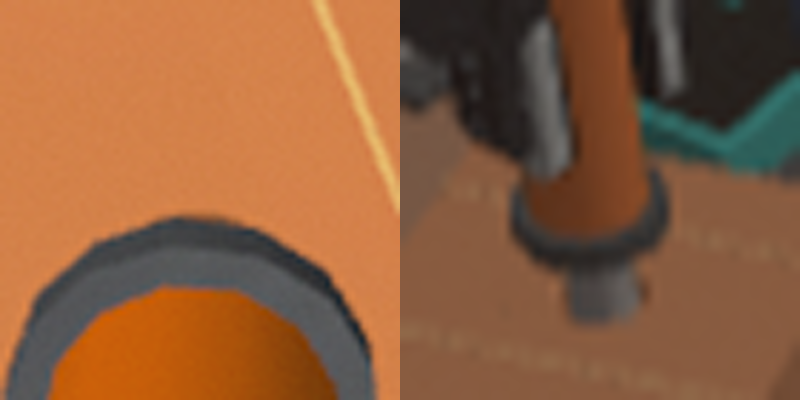

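The nose is inside the bore (scene crop, nose at 600,290). Pressing starts now, in small steps.

```bash
python3 -m creep '{"hand":[10,10,10,10,10],"delta_pos":[[0,0,0.0012],[0,0,0.0012],[0,0,0.0012],[0,0,0.0012],[0,0,0.0012]],"turn":[0,0,0,0,0]}'
python3 -m creep '{"hand":[10,10,10,10,10],"delta_pos":[[0,0,0.0012],[0,0,0.0012],[0,0,0.0012],[0,0,0.0012],[0,0,0.0012]],"turn":[0,0,0,0,0]}'
```

```text
clock: 11.28
tcp_pos: [0.5402, -0.134, 0.1581]
orientation: [0.0, 0.923, 0.384, 0.0]
wrist_force: [-1.4, 1.1, 5.6]
finger_gap: 0.0229
clock: 11.7
tcp_pos: [0.5408, -0.1343, 0.1547]
orientation: [0.001, 0.923, 0.384, 0.001]
wrist_force: [-1.4, 0.5, 7.7]
finger_gap: 0.0224
```

```bash
python3 -m creep '{"hand":[10,10,10,10,10],"delta_pos":[[0,0,0.001],[0,0,0.001],[0,0,0.001],[0,0,0.001],[0,0,0.001]],"turn":[0,0,0,0,0]}'
python3 -m creep '{"hand":[10,10,10,10,10],"delta_pos":[[0,0,0.0008],[0,0,0.0008],[0,0,0.0008],[0,0,0.0008],[0,0,0]],"turn":[0,0,0,0,0]}'
```

```text
clock: 12.12
tcp_pos: [0.5409, -0.1342, 0.1509]
orientation: [0.001, 0.923, 0.384, 0.001]
wrist_force: [-1.8, 0.1, 8.0]
finger_gap: 0.0225
clock: 12.53
tcp_pos: [0.5408, -0.1343, 0.1479]
orientation: [0.001, 0.923, 0.384, 0.001]
wrist_force: [-0.2, 0.0, 5.5]
finger_gap: 0.0222
```

```bash
python3 -m creep '{"hand":[10,10,10,10,10],"delta_pos":[[0,0,0.0005],[0,0,0.0005],[0,0,0.0005],[0,0,0.0005],[0,0,0]],"turn":[0,0,0,0,0]}'
python3 - <<'E'
from h import *
d2=snap('scene'); s=env.get_state(); print(s['tcp_pos'],s['wrist_force'],s['ft_torque'])
cv2.imwrite('pics/s9.png',cv2.resize(d2['pixels'][195:275,200:290,::-1],(675,600),interpolation=cv2.INTER_CUBIC))
print([(round(f['score'],2),np.round(f['location'])) for f in env.pinpoint('scene','pin_center')+env.find_in('scene','pin')])
E
```

```text
clock: 12.95
tcp_pos: [0.5407, -0.1342, 0.1453]
orientation: [0.001, 0.923, 0.384, 0.001]
wrist_force: [0.7, -0.5, 2.2]
finger_gap: 0.0224
[ 0.54060913 -0.13424642  0.14517845] [ 0.82666901 -0.45387868  1.32657067] [-0.16394016 -0.25486318  0.0055103 ]
[(0.42, array([232., 240.]))]
```

View pics/s9.png

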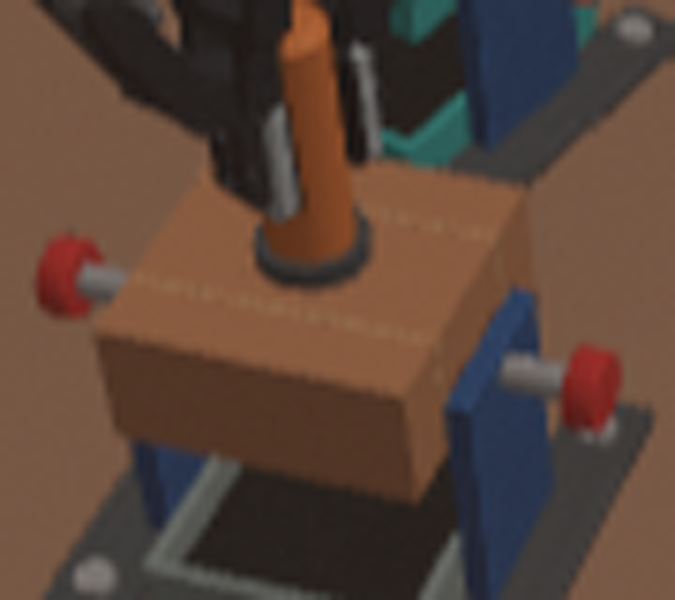

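The collar is very close to the timber, and the force is falling as the grips let go. From here the steps are finer.

```bash
python3 -m creep '{"hand":[10,10,10,10,10],"delta_pos":[[0,0,0.0003],[0,0,0.0003],[0,0,0.0003],[0,0,0],[0,0,0]],"turn":[0,0,0,0,0]}'
python3 - <<'E'
from h import *
d2=snap('scene'); s=env.get_state(); print(s['tcp_pos'],s['wrist_force'],s['ft_torque'])
cv2.imwrite('pics/s10.png',cv2.resize(d2['pixels'][195:275,200:290,::-1],(675,600),interpolation=cv2.INTER_CUBIC))
d2=snap('wrist','w10.png')
E
```

```text
clock: 13.52
tcp_pos: [0.5395, -0.1337, 0.1435]
orientation: [-0.001, 0.923, 0.384, -0.001]
wrist_force: [0.1, -0.1, -1.5]
finger_gap: 0.0226
[ 0.53960765 -0.13376089  0.14364821] [-0.395138    0.44424338 -2.06536175] [ 0.00499704 -0.0432573  -0.03460244]
```

View pics/s10.png

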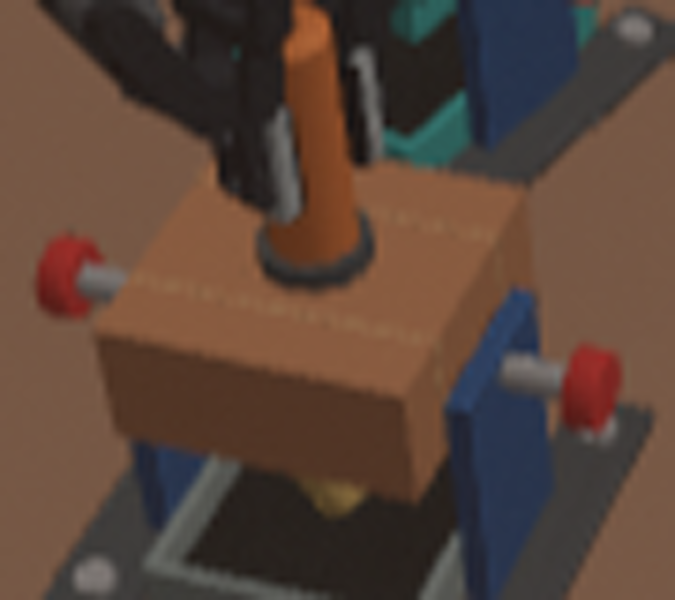

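View pics/w10.png

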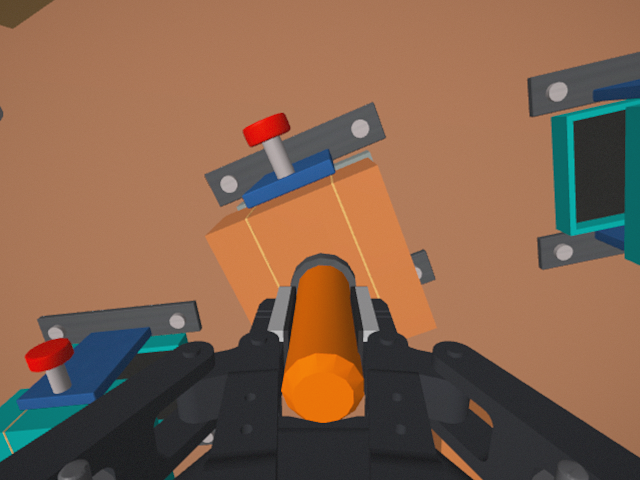

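The force is back at its free-hanging -2 N, and brass shows in the tray below the block (crop 500,335). The pin has dropped without collar contact, so I withdraw straight up.

```bash
python3 -m creep '{"hand":[10,10,10,10,10],"delta_pos":[[0,0,-0.006],[0,0,-0.016],[0,0,-0.018],[0,0,-0.018],[0,0,-0.018]],"turn":[0,0,0,0,0]}'
python3 - <<'E'
from h import *
d2=snap('scene'); s=env.get_state(); print(s['tcp_pos'],s['wrist_force'],s['orientation'],s['finger_gap'])
for z in (.006,.036): print(z,proj(d2,(.5405,-.1345,z)))
t=snap('top')
a=cv2.resize(d2['pixels'][185:285,200:290,::-1],(400,444),interpolation=cv2.INTER_CUBIC);b=cv2.resize(t['pixels'][215:305,360:450,::-1],(400,444),interpolation=cv2.INTER_CUBIC)
cv2.imwrite('pics/s11.png',np.hstack([a,b]))
E
```

```text
clock: 14.03
tcp_pos: [0.5399, -0.1339, 0.2059]
orientation: [0.0, 0.923, 0.384, -0.0]
wrist_force: [0.8, -0.6, -2.7]
finger_gap: 0.0225
[ 0.5413596  -0.13445681  0.20906151] [ 1.10701888 -0.56248847  0.96357643] [0.00168054 0.92334296 0.38396898 0.00166708] 0.022357741687031214
0.006 [np.float64(262.3851570667126), np.float64(247.5914265872641)]
0.036 [np.float64(252.66645436031814), np.float64(246.1222690908317)]
```

View pics/s11.png

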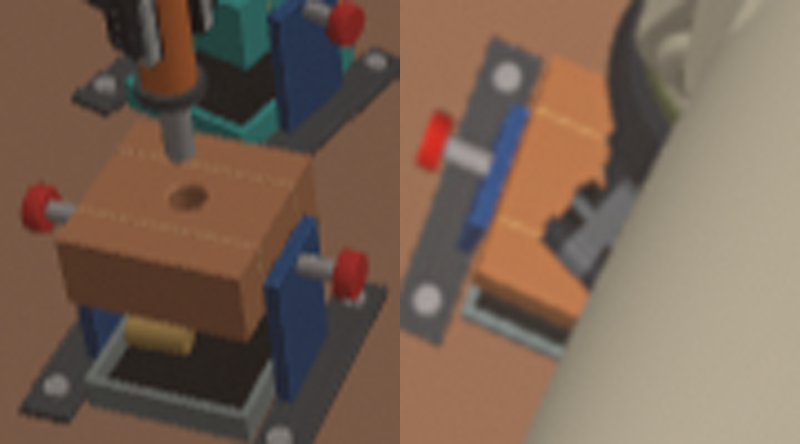

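The scene crop shows the pin lying in the tray (335,158) with the drift clear above the bore. Now back to the holder.

```bash
python3 -m creep '{"hand":[10,10,10,10,10],"delta_pos":[[0.0237,-0.0236,0],[0.0237,-0.0236,0],[0.0237,-0.0236,0],[0.0237,-0.0236,0],[0.0237,-0.0236,0]],"turn":[0,0,0,0,0]}'
python3 -m creep '{"hand":[10,10,10,10,10],"delta_pos":[[0.0237,-0.0236,0],[0.0237,-0.0236,0],[0.0237,-0.0236,0],[0.0237,-0.0236,0],[0.0237,-0.0236,0]],"turn":[0,0,0,0,0]}'
python3 -m creep '{"hand":[10,10,10,10,10],"delta_pos":[[0,0,0],[0,0,0],[0,0,0],[0,0,0],[0,0,0]],"turn":[0,0,0,0,0]}'
python3 -c "
from h import *
s=env.get_state(); print(s['tcp_pos'],s['wrist_force'],s['orientation'])"
```

```text
clock: 14.55
tcp_pos: [0.5394, 0.0009, 0.2041]
orientation: [-0.0, 0.923, 0.384, -0.0]
wrist_force: [-0.5, 0.6, -1.0]
finger_gap: 0.0225
clock: 14.97
tcp_pos: [0.5393, 0.1349, 0.2041]
orientation: [-0.0, 0.923, 0.384, -0.0]
wrist_force: [-0.0, -0.2, -3.2]
finger_gap: 0.0223
clock: 15.38
tcp_pos: [0.5399, 0.1326, 0.2047]
orientation: [0.0, 0.924, 0.383, -0.0]
wrist_force: [0.5, 0.0, -2.1]
finger_gap: 0.0226
[0.53990148 0.132564   0.20468906] [ 0.5044061   0.01678966 -2.05066207] [ 6.70023982e-05  9.23644748e-01  3.83249701e-01 -2.04688158e-04]
```

```bash
python3 -m creep '{"hand":[10,10,10,10,10],"delta_pos":[[0.0004,-0.0014,0],[0,0,0.02],[0,0,0.02],[0,0,0.02],[0,0,0.02]],"turn":[0,0,0,0,0]}'
python3 -m creep '{"hand":[10,10,10,10,10],"delta_pos":[[0,0,0],[0,0,0],[0,0,0],[0,0,0],[0,0,0]],"turn":[0,0,0,0,0]}'
python3 - <<'E'
from h import *
s=env.get_state(); T=s['tcp_pos']; Q=rot(s['orientation']); print(T,s['wrist_force']); a=np.linspace(0,2*np.pi,73)
def circ(d,c,r): 
    P=np.array([proj(d,c+r*(np.cos(t)*Q[:,0]+np.sin(t)*Q[:,1])) for t in a]); return np.round([P[:,0].min(),P[:,0].max(),P[:,1].min(),P[:,1].max()],1)
ims=[]
for n,b in (('wrist',(215,285,290,360)),('scene',(215,265,345,395))):
  d=snap(n); tip=T+Q@[-.0015,0,.0763]; c=tip.copy(); c[2]=.05
  print(n,'tip',circ(d,tip,.007),'out',circ(d,c,.012),'collar',circ(d,T+Q@[-.0015,0,.0388],.016))
  ims.append(cv2.resize(d['pixels'][b[0]:b[1],b[2]:b[3],::-1],(400,400),interpolation=cv2.INTER_CUBIC))
cv2.imwrite('pics/ws12.png',np.hstack(ims))
E
```

```text
clock: 15.8
tcp_pos: [0.5395, 0.1339, 0.1405]
orientation: [0.0, 0.924, 0.383, 0.0]
wrist_force: [-0.2, 0.7, -1.9]
finger_gap: 0.0225
clock: 16.22
tcp_pos: [0.5402, 0.1346, 0.1422]
orientation: [0.0, 0.923, 0.384, 0.001]
wrist_force: [0.6, -0.5, -1.7]
finger_gap: 0.0226
[0.54019978 0.13458109 0.14218393] [ 0.6339339  -0.47078178 -1.70654893]
wrist tip [245.8 268.1 312.9 336.6] out [230.1 266.2 305.6 343.6] collar [252.6 312.3 292.8 357.6]
scene tip [231.7 236.1 366.6 373.2] out [235.6 243.1 363.8 374.9] collar [215.8 225.7 363.6 378.9]
```

View pics/ws12.png

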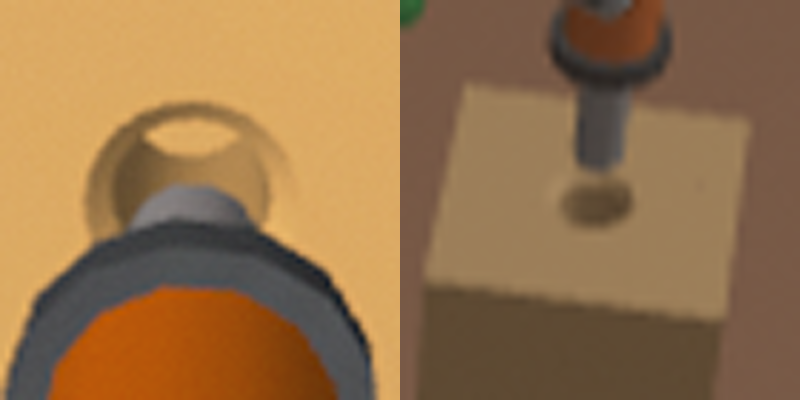

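Aligned in both views: nose column 190 over hole 192 in the wrist crop, 598 over 596 in the scene crop. Lower it.

```bash
python3 -m creep '{"hand":[10,10,10,10,10],"delta_pos":[[0,0,0.006],[0,0,0.006],[0,0,0.006],[0,0,0.006],[0,0,0]],"turn":[0,0,0,0,0]}'
python3 -m creep '{"hand":[10,10,10,10,10],"delta_pos":[[0,0,0.008],[0,0,0.008],[0,0,0.008],[0,0,0.006],[0,0,0]],"turn":[0,0,0,0,0]}'
```

```text
clock: 16.73
tcp_pos: [0.5384, 0.1345, 0.1201]
orientation: [-0.0, 0.923, 0.384, -0.001]
wrist_force: [-0.8, -0.2, -1.9]
finger_gap: 0.0223
clock: 17.15
tcp_pos: [0.5384, 0.1345, 0.0962]
orientation: [-0.0, 0.923, 0.384, -0.001]
wrist_force: [-0.0, -0.3, -2.4]
finger_gap: 0.0224
```

```bash
python3 -m creep '{"hand":[10,10,10,10,10],"delta_pos":[[0,0,0.002],[0,0,0.002],[0,0,0.0015],[0,0,0.001],[0,0,0]],"turn":[0,0,0,0,0]}'
python3 -c "
from h import *
s=env.get_state(); print(s['tcp_pos'],s['wrist_force'])"
```

```text
clock: 17.57
tcp_pos: [0.5394, 0.1346, 0.0925]
orientation: [0.0, 0.923, 0.384, 0.0]
wrist_force: [0.1, 0.1, -2.0]
finger_gap: 0.0222
[0.53936399 0.13460374 0.09251323] [ 0.12306977  0.08885623 -1.98358945]
```

```bash
python3 -m creep '{"hand":[10,10,10,10,10],"delta_pos":[[0,0,0.001],[0,0,0.001],[0,0,0.001],[0,0,0.001],[0,0,0]],"turn":[0,0,0,0,0]}'
python3 -m creep '{"hand":[10,10,10,10,10],"delta_pos":[[0,0,0.0007],[0,0,0.0007],[0,0,0],[0,0,0],[0,0,0]],"turn":[0,0,0,0,0]}'
python3 -c "
from h import *
s=env.get_state(); print(s['tcp_pos'],s['wrist_force'])"
```

```text
clock: 17.98
tcp_pos: [0.5392, 0.1346, 0.0891]
orientation: [0.0, 0.923, 0.384, -0.0]
wrist_force: [0.1, -0.2, -1.7]
finger_gap: 0.0228
clock: 18.4
tcp_pos: [0.5394, 0.1346, 0.0888]
orientation: [0.0, 0.923, 0.384, 0.0]
wrist_force: [-2.4, -1.1, 6.5]
finger_gap: 0.023
[0.53941036 0.13457294 0.0887936 ] [-2.44187093 -1.14907481  6.51679987]
```

Seated at the same height as when picked up (TCP z 0.0888), contact 6.5 N. Release and retreat up.

```bash
python3 -m creep '{"hand":[25,30,40,60,70],"delta_pos":[[0,0,0],[0,0,0],[0,0,0],[0,0,0],[0,0,0]],"turn":[0,0,0,0,0]}' 40
python3 -m creep '{"hand":[75,75,75,75,75],"delta_pos":[[0,0,0],[0,0,0],[0,0,-0.02],[0,0,-0.03],[0,0,-0.03]],"turn":[0,0,0,0,0]}'
python3 -m creep '{"hand":[75,75,75,75,75],"delta_pos":[[0,0,-0.04],[0,0,-0.04],[-0.03,0,0],[-0.04,0,0],[-0.04,0,0]],"turn":[0,0,0,0,0]}'
python3 -m creep '{"hand":[75,75,75,75,75],"delta_pos":[[0,0,0],[0,0,0],[0,0,0],[0,0,0],[0,0,0]],"turn":[0,0,0,0,0]}'
python3 - <<'E'
from h import *
d=snap('scene','s13.png'); t=snap('top','t13.png')
a=cv2.resize(d['pixels'][180:290,330:430,::-1],(400,440)); b=cv2.resize(d['pixels'][200:290,200:290,::-1],(400,440))
cv2.imwrite('pics/s13c.png',np.hstack([a,b]))
E
```

```text
clock: 18.82
tcp_pos: [0.5394, 0.1346, 0.088]
orientation: [0.0, 0.923, 0.384, -0.0]
wrist_force: [-0.1, 0.5, -1.2]
finger_gap: 0.0629
clock: 19.23
tcp_pos: [0.5385, 0.1345, 0.1521]
orientation: [-0.0, 0.923, 0.384, -0.001]
wrist_force: [0.7, 0.1, -0.4]
finger_gap: 0.075
clock: 19.65
tcp_pos: [0.4773, 0.0719, 0.2168]
orientation: [0.0, 0.923, 0.385, 0.001]
wrist_force: [0.1, -0.7, -0.6]
finger_gap: 0.0751
clock: 20.07
tcp_pos: [0.4781, 0.0727, 0.2161]
orientation: [0.0, 0.923, 0.384, 0.0]
wrist_force: [-0.6, 0.5, 0.1]
finger_gap: 0.0749
```

View pics/s13c.png

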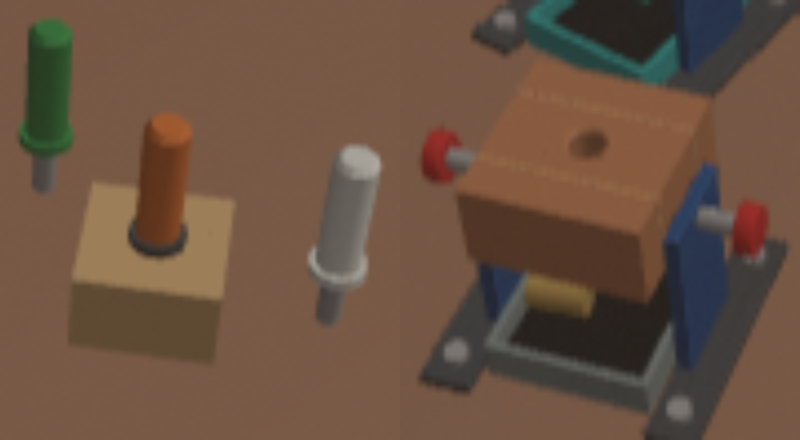

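View pics/t13.png

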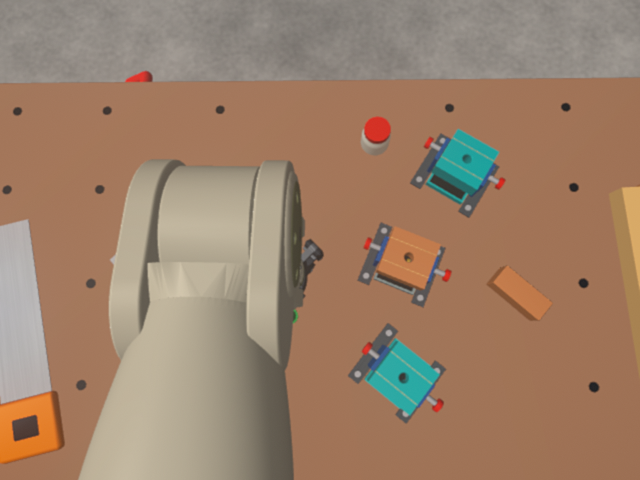

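The drift stands upright with its collar on the holder (crop 240,158). The bore is empty, the pin lies in the tray (crop 298,560), and the green and white look-alikes and the bystanders in view are where they were. The gripper is clear, so I hand in.

```bash
python3 -c "
from workcell import env
print(env.hand_in())"
```

```text
the job is handed in; nothing more can be done
None
```

The job is done and handed in at about 20 s of the 51 s limit. I took the orange drift from its holder and pressed the pin down through the reddish block's bore. Then I stood the drift back in its holder and let go.

- **Pressing:** in the readings between moves, the upward push on the tool peaked at about 8 N (about 10 N net of the drift's weight). It then fell back to the free-hanging reading as the pin came out, and I stopped there. I saw no force rise that would mean the collar had met the timber.
- **Last pictures:** the pin lies in the tray and the drift stands upright with its collar on the holder. The other things still in view are where they were, but the try square was hidden behind the arm in the last top view, so I did not re-check it.
- **Disagreement:** the top and wrist cameras differed by 2–3 mm on sideways positions. I lined up the drift by its position relative to the bore, seen in the wrist and scene cameras. The wrist and scene cameras agreed before both insertions.

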